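Press the incubation chamber's cover home on its dowel pins

ROBOT

A 6-joint arm with a two-finger parallel gripper is mounted at the origin on the work surface; the furniture and walls round the work are solid. World frame = base frame: x ahead of the robot, y to its left, z up, the work surface at z = 0. Lengths are in m, angles in rad, forces in N, time in s.
With the tool pointing down it reaches from about 0.25 to 0.775 m from the base axis. Payload 4 kg.
Tool frame: the origin (TCP) lies at the centre of the arm's flange, where the gripper is bolted on; the fingertips stand ahead of it and the grasp point (between the pads) lies 180 mm ahead of it (robot.tcp_to_tips is the z of the fingertips in the tool frame, in m); z points along the fingers, y is the direction in which the jaws open and shut (so a half turn about z gives the same grasp; the last joint's range is limited). The gripper opens to 94 mm and grips with 3 to 60 N. Pads are 16 mm wide; open, the fingers measure 119 mm over their backs; the gripper's body (75 mm by 177 mm) begins 78 mm behind the grasp point.
Start: joints at [-1.282, 0.087, 1.371, -0, 1.684, -0.103], TCP at [0.21, -0.508, 0.405] pointing down, gripper open.
Joint ranges: [-3.1, 3.1], [-0.76, 2.03], [0.27, 2.55], [-1.08, 4.22], [0.17, 2.65], [-2.57, 2.57]. Speed limits (rad/s): [2.79, 2.79, 3.14, 3.14, 3.14, 3.14].

INTERFACE

Orientations are given as [roll, pitch, yaw] about the fixed x, y, z axes, in that order (R = Rz(yaw) Ry(pitch) Rx(roll)).
In Python, from bench import robot gives the robot as it stands.
- The arm moves only by the tool move_arm, never from a script. Its argument "increments" is a list that holds one entry, the list of rows, each a list of 7 numbers: the opening, from 0 (shut) to 1 (fully open), then the shift along the tool's x, y, z as a fraction of full scale, then the turn, a rotation vector about the tool's x, y, z as a fraction of full scale. In form: [[[jaw, dx, dy, dz, rx, ry, rz], ...]]. A call has 1 to 8 rows; each row is the pose to reach, as a shift and turn from the pose commanded when the call began, along the tool's axes at that moment; what a row does not reach only later rows make up. Full scale, the value 1, is 0.1 m for a shift and pi/2 rad for a turn. A row lasts 1/12 s, in which the tool goes at most 41.7 mm and 7.16 degrees, less where a joint would pass 70% of its speed; a pose out of reach is approached as far as the arm can. A call with a number of a shift or a turn outside -1 to 1 is refused whole. A call with a gripper value outside its range is refused whole. The fingers move at their own pace and stop on an object; the grip force is fixed at half the most. Time passes only in rows, so rows that repeat a pose let the fingers close. It gives the time, the measured TCP pose, the force and the opening at its end, in the units of the state.
- robot.get_obs(): the state, without advancing time (a new reading comes with each control period).
- robot.snapshot(name): name is "scene" or "side" or "wrist"; returns (picture, depth): 400x640x3 uint8, red, green, blue; 400x640 float32, m along the optical axis (not along the pixel's ray), 0 where there is no reading.
- robot.camera_params(name): a dict with "mtx" (3x3 intrinsics, pixels), "R" (3x3) and "t" (3): a world point X has camera coordinates R X + t. Camera axes: x right, y down, z forward; pixel columns grow to the right and rows downward; lengths in m; the calibration is good to about 2 mm. A picture is of the moment at which its call begins: read the wrist's pose just before it. camera_params takes no time and is no camera call; for the wrist camera it gives the pose at the moment of the call.
- robot.close_job(): hands the job in, once; it reports no verdict.
The state is a dict: "time": time; "joint_positions": joint angles; "qvel": joint speeds; "joint_torque": joint torques, N m; "tool_pos": TCP position; "ee_rot": TCP orientation; "wrist_force": force on the tool from outside, world axes, zero at the start; "wrist_torque": the same for the moment, N m; "width": finger opening in m.
Only numpy, scipy, OpenCV 4.12 (cv2) and the standard library are available. Lean on these libraries where they do the work, as an engineer would, in place of code of your own. Each camera call takes 0.05 s, during which the arm holds its last target.

TASK

An open incubation chamber and its loose grey cover stand on the flat steel cover of the water bath: take the cover by its bar handle and bring it, level and lined up (either way round), over the chamber's two upright dowel pins, which vanish into blind pockets in its underside, until it drops on. Then press it down against the sprung seal until it is flush on the chamber's rim, and finish like that, with the hand still keeping it pressed flush (the seal lifts it again when let go). Leave the two dropper bottles standing where they are.

Things in the scene. Friction and masses are not known exactly. Their poses are not given: they have to be found in the camera images.
- chamber: Fixed open aluminium box, 106 x 146 x 30 mm (its x, y, z), standing on the bath's flat steel cover (top at z = 0.248 m, about 400 x 350 mm). Origin: centre of its underside; z up, y along its longer side. Rim 30 mm above the origin. Inside it a black sprung seal frame, 84 x 84 mm, stands 6 mm proud of the rim. Position and yaw vary.
- pin_a (a point): Tip of one of the chamber's two steel dowel pins, at x = 0, y = +54 mm, 43 mm above the chamber's origin. Pin: 12 mm in diameter, 13 mm tall above the rim, its top 5 mm tapered to 7 mm at the tip.
- pin_b (a point): Tip of the other dowel pin, of the same size, at x = 0, y = -54 mm, 43 mm above the chamber's origin.
- cover: Loose grey plate, 100 x 140 x 18 mm (its x, y, z), about 0.35 kg, lying level beside the chamber. Origin: centre of its underside; z up, y along its longer side. Centred over the chamber, y axes parallel either way round, it drops on the pins: its origin then rests 36 mm above the chamber's origin, on the seal; 30 mm when pressed flush; 43 mm if it lies on the pin tips.
- handle (a point): Centre of the cover's black bar handle, 43 mm above the cover's origin (x = y = 0). The bar is 14 mm wide (x), 70 mm long (y) and 14 mm high, 36 to 50 mm above the cover's underside, on two steel posts 12 mm thick at y = +28 and -28 mm; the plate's top is 18 mm above the underside.
- pocket_a (a point): Mouth of a blind pocket in the cover's underside, at x = 0, y = +54 mm: 15 x 15 mm, 14.5 mm deep, so about 1.5 mm play round a pin.
- pocket_b (a point): Mouth of the other blind pocket, at x = 0, y = -54 mm: 15 mm in x, 19 mm in y, 14.5 mm deep.
- seal (a joint): How far the chamber's sprung seal is pressed down, in m: 0 = up (6 mm proud of the rim), 0.006 = level with the rim, cover flush. The spring pushes up with 5 N at 0 and 11 N at 0.006: it carries the unpressed cover's weight, and about 8 N more push brings the cover flush.
- dropper_2: Dropper bottle, white with a red cap, 25 mm in diameter, 73 mm tall, standing near the left edge of the bath's flat cover; origin: centre of its underside. Leave alone.
- dropper_3: Dropper bottle, brown with a green cap, 25 mm in diameter, 73 mm tall, standing near the left edge of the bath's flat cover; origin: centre of its underside. Leave alone.
Things that resemble listed ones, but are neither listed nor needed, are in the scene too. Leave any yellow look-alike of the cover alone.

How it is judged:
On the way, in this order (a step that is already met when the one before it is completed fails the run):
1. the cover is lifted clear: its underside over 45 mm above the chamber's underside (z of cover in the frame of chamber above 0.045 m), for 0.1 s.
2. the cover has dropped on the pins: centred within 4 mm, lined up, its underside at most 38 mm above the chamber's underside (horizontal distance between cover and chamber below 0.004 m and angle between the y axis of cover and the y axis of chamber, either way round below 0.06 rad and z of cover in the frame of chamber below 0.038 m), for 0.2 s.
At the end, for the whole second after the job is handed in: The cover is on both pins (centre within 4 mm of the chamber's, lined up within 0.06 rad, level within 0.04 rad) and pressed flush on the rim: underside at most 2 mm above it, seal pressed down over 4 mm; it is at rest and the fingers still hold or press it with over 2 N (horizontal distance between cover and chamber below 0.004 m and angle between the y axis of cover and the y axis of chamber, either way round below 0.06 rad and angle between cover's own z axis and vertical below 0.04 rad and z of cover in the frame of chamber between 0.027 and 0.032 m and value of joint seal above 0.004 m and linear speed of cover below 0.02 m/s and contact force between the fingers and cover above 2 N); the arm keeps its last pose, push and grip.
It fails at once if a dropper bottle is knocked over or pushed over 30 mm (distance of any of dropper_2, dropper_3 from where it was at the start of the episode above 0.03 m or angle between any of dropper_2, dropper_3's own z axis and vertical above 0.5 rad).
It also fails if it takes over 42 s, if anything falls off the work surface, if the arm or the gripper's body presses on something with over 40 N, if the wrist force passes 120 N, or if a joint passes its speed limit or range.

## Working session

There is one attempt and no reset: what is moved stays moved. The work goes in short steps, Python scripts to look and compute and a tool call to move; the robot and the scene stay as the last step left them, time stands still between calls to the robot, and variables do not carry over. Pictures are saved under pics/ and viewed, and the job is handed in when it is done.

Besides the shell and the picture viewer there is one more tool, called after ">>>" as name([rows], argument=value, ...), one row to a line, values as JSON. move_arm: Moves the arm, as the interface text tells. Its arguments: {"type":"object","properties":{"increments":{"type":"array","items":{"type":"array","items":{"type":"array","items":{"type":"number","minimum":-1,"maximum":1}}}}},"required":["increments"]}

```bash
ls; mkdir -p pics
python3 - <<'E'
from bench import robot
import cv2,numpy as np
o=robot.get_obs();print(o, robot.tcp_to_tips)
for n in("scene","side","wrist"):
    c=robot.camera_params(n);p,d=robot.snapshot(n)
    cv2.imwrite(f"pics/{n}0.png",p[:,:,::-1]);np.savez(f"{n}0.npz",p=p,d=d,**c)
    print(n,np.round(c["mtx"],1).tolist(),np.round(c["R"],3).tolist(),np.round(c["t"],3), (d>0).mean())
E
```

```text
pics
{'time': 0.0, 'joint_positions': array([-1.28209488e+00,  8.79521173e-02,  1.37224461e+00,  1.76047771e-06,
        1.68359668e+00, -1.03100716e-01]), 'qvel': array([0.00056825, 0.00111949, 0.00094965, 0.00247887, 0.00051081,
       0.000727  ]), 'joint_torque': array([ 4.00493036e-05, -3.40169978e+01, -3.02430511e+01,  7.16545503e-02,
        3.28924181e-02, -1.69806867e-04]), 'tool_pos': array([ 0.20998361, -0.50821619,  0.40351017]), 'ee_rot': array([-3.13940377e+00, -2.28237507e-04,  3.91802113e-01]), 'wrist_force': array([-0.00908249,  0.28214601,  0.61320983]), 'wrist_torque': array([0.05112037, 0.00663713, 0.06639895]), 'width': 0.09397497676694709} 0.1992
scene [[452.6, 0.0, 318.8], [0.0, 452.6, 208.0], [0.0, 0.0, 1.0]] [[0.836, -0.548, -0.018], [-0.407, -0.599, -0.69], [0.367, 0.584, -0.724]] [-0.53   0.166  1.377] 0.99606640625
side [[368.6, 0.0, 318.6], [0.0, 368.6, 196.1], [0.0, 0.0, 1.0]] [[-0.86, -0.509, -0.015], [-0.218, 0.395, -0.892], [0.46, -0.765, -0.451]] [0.28  0.37  0.711] 0.995859375
wrist [[319.5, 0.0, 316.3], [0.0, 319.5, 199.1], [0.0, 0.0, 1.0]] [[0.382, -0.924, -0.003], [-0.888, -0.368, 0.276], [-0.256, -0.103, -0.961]] [-0.548 -0.028  0.393] 0.99598828125
```

View pics/scene0.png

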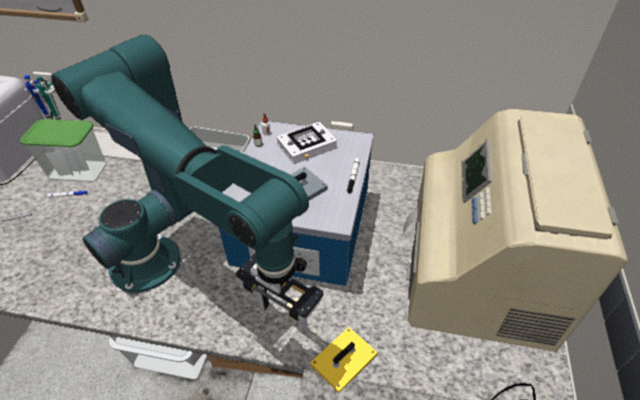

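View pics/side0.png

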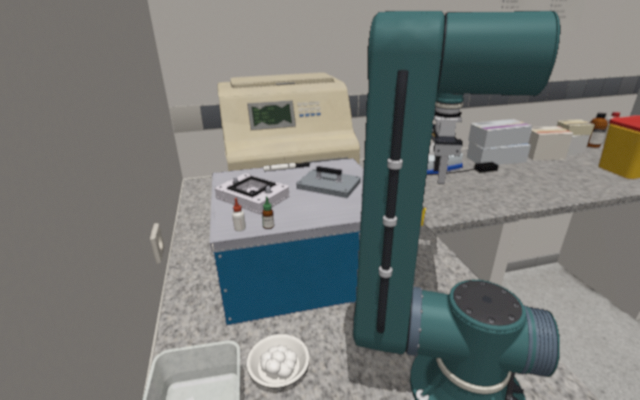

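View pics/wrist0.png

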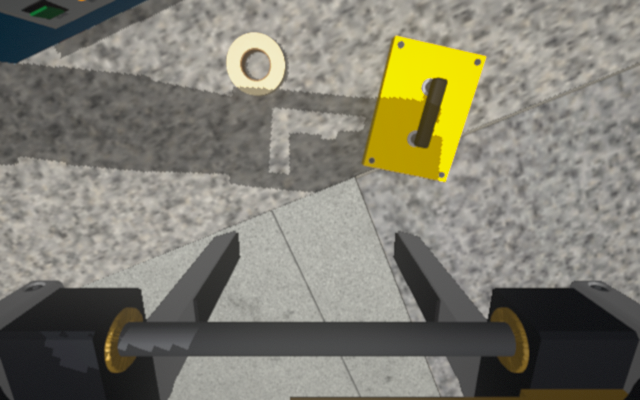

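The side view shows the grey cover with its black bar at about (328,178), the chamber at (252,190), and the bottles at (238,215) and (267,213). The yellow look-alike is on the worktop: scene (344,358), wrist (428,108). The grey plate on the bath is the cover. I'll measure it roughly from the side view and confirm with an enlarged crop.

```bash
cat > h.py <<'E'
import numpy as np,cv2
def load(n):
    z=np.load(n+".npz");return {k:z[k] for k in z.files}
def pts(s):
    d=s["d"];v,u=np.indices(d.shape);K=s["mtx"]
    c=np.stack([(u-K[0,2])/K[0,0]*d,(v-K[1,2])/K[1,1]*d,d],-1)
    return (c-s["t"])@s["R"]
def ray(s,uv,z):
    uv=np.atleast_2d(np.asarray(uv,float));r=np.c_[uv,np.ones(len(uv))]@np.linalg.inv(s["mtx"]).T@s["R"]
    c=-s["R"].T@s["t"];return c+r*((z-c[2])/r[:,2])[:,None]
E
python3 - <<'E'
from h import *
s=load("side0");P=pts(s)
for n,(u,v) in dict(handle=(328,172),plate=(318,185),chL=(222,196),rim=(252,203),redcap=(237,205),greencap=(267,205),steel=(300,215),bathNL=(215,238),bathfl=(212,175),bathfr=(340,164)).items(): print(n,np.round(P[v,u],3))
s2=load("scene0");P2=pts(s2)
for n,(u,v) in dict(plate=(318,188),rim=(310,156),red=(265,120),green=(257,130),steelR=(368,140),steelN=(340,225)).items(): print(n,np.round(P2[v,u],3))
cv2.imwrite("pics/crop0.png",cv2.resize(s["p"][140:260,190:380,::-1],None,fx=4,fy=4,interpolation=cv2.INTER_CUBIC))
E
```

```text
handle [ 0.417 -0.209  0.289]
plate [ 0.425 -0.172  0.266]
chL [ 0.596 -0.013  0.264]
rim [ 0.501 -0.01   0.271]
redcap [0.475 0.062 0.306]
greencap [-0.005  0.54   0.655]
steel [ 0.4   -0.052  0.247]
bathNL [0.499 0.111 0.247]
bathfl [ 0.743 -0.123  0.245]
bathfr [ 0.464 -0.365  0.246]
plate [ 0.468 -0.258  0.266]
rim [ 0.53  -0.118  0.251]
red [0.481 0.055 0.296]
green [0.435 0.019 0.3  ]
steelR [ 0.719 -0.15   0.246]
steelN [ 0.45  -0.385  0.248]
```

View pics/crop0.png

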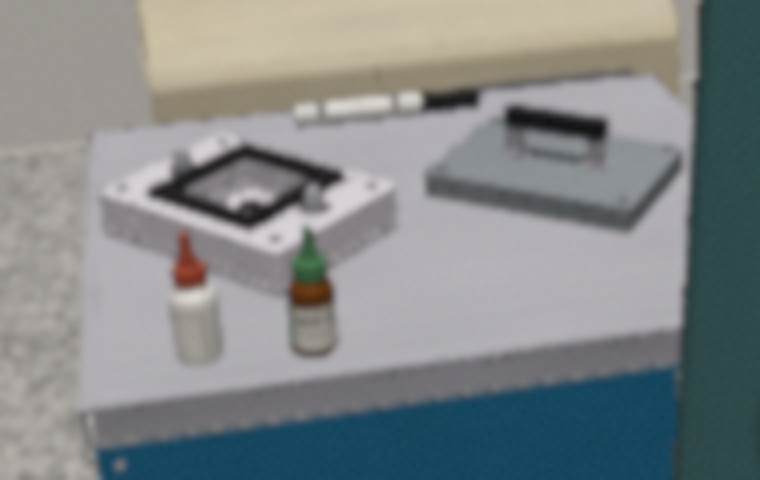

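```bash
cat >> h.py <<'E'
from scipy.spatial.transform import Rotation as Ro
def toolR(o): return Ro.from_euler("xyz",o["ee_rot"]).as_matrix()
def delta(o,pos,yaw):
    "tool-frame shift (units of .1m) and rotvec (units pi/2) to pos, pointing down with yaw"
    R=toolR(o);Rt=Ro.from_euler("xyz",[np.pi,0,yaw]).as_matrix()
    return np.round(R.T@(np.asarray(pos)-o["tool_pos"])/.1,3),np.round(Ro.from_matrix(R.T@Rt).as_rotvec()/(np.pi/2),4)
E
python3 - <<'E'
from h import *
from bench import robot
o=robot.get_obs();R=toolR(o);print(o["time"],o["tool_pos"])
w=load("wrist0");c=-w["R"].T@w["t"];print("cam in tool",R.T@(c-o["tool_pos"]),"axes",np.round(w["R"]@R,3).tolist())
s=load("side0");P=pts(s);hsv=cv2.cvtColor(s["p"],cv2.COLOR_RGB2HSV)
reg=np.zeros(s["d"].shape,bool);reg[160:200,295:362]=1
m=reg&(P[...,2]>.262)&(P[...,2]<.272);r=cv2.minAreaRect((P[m][:,:2]*1000).astype(np.float32));print("plate",m.sum(),r)
m=reg&(P[...,2]>.284)&(P[...,2]<.302);r=cv2.minAreaRect((P[m][:,:2]*1000).astype(np.float32));print("bar",m.sum(),r)
reg[:]=0;reg[170:215,212:292]=1
m=reg&(P[...,2]>.272)&(P[...,2]<.281);r=cv2.minAreaRect((P[m][:,:2]*1000).astype(np.float32));print("rim",m.sum(),r)
print(delta(o,[.21,-.508,.62],.392),delta(o,[.35,-.25,.62],.392))
E
```

```text
0.15 [ 0.20996392 -0.50826188  0.40376212]
cam in tool [ 0.08101178 -0.00103444  0.01996339] axes [[0.0, 1.0, 0.001], [-0.961, 0.001, -0.276], [-0.276, -0.001, 0.961]]
plate 843 ((451.6334228515625, -220.23922729492188), (131.4313201904297, 228.40042114257812), 81.0257339477539)
bar 162 ((417.4009704589844, -213.18263244628906), (68.68353271484375, 17.377363204956055), 4.664157867431641)
rim 748 ((515.518310546875, -59.178009033203125), (121.86380767822266, 219.71463012695312), 79.643310546875)
(array([ 2.000e-03, -6.000e-03, -2.162e+00]), array([-0.0011, -0.0001, -0.0002])) (array([ 2.281, -1.856, -2.159]), array([-0.0011, -0.0001, -0.0002]))
```

>>> move_arm([
  [[1,0,0,-0.4,0,0,0.07],[1,0,0,-0.8,0,0,0.14],[1,0,0,-1,0,0,0.192],[1,0,0,-1,0,0,0.192]],
])

```text
time: 0.48
tool_pos: [0.2099, -0.5079, 0.511]
ee_rot: [3.131, -0.002, 0.088]
wrist_force: [0.3, 0.2, 1.2]
width: 0.0941
```

>>> move_arm([
  [[1,0.1,-0.2,-0.4,0,0,0],[1,0.25,-0.5,-0.8,0,0,0],[1,0.49,-0.96,-1,0,0,0],[1,0.49,-0.96,-1,0,0,0]],
])

```text
time: 0.82
tool_pos: [0.2505, -0.4062, 0.6068]
ee_rot: [3.14, -0.002, 0.092]
wrist_force: [0.4, 0.7, -0.9]
width: 0.094
```

>>> move_arm([
  [[1,0.2,-0.35,-0.1,0,0,0],[1,0.4,-0.7,-0.1,0,0,0],[1,0.45,-0.86,-0.1,0,0,0]],
])

```text
time: 1.07
tool_pos: [0.2882, -0.3153, 0.6152]
ee_rot: [3.141, -0.002, 0.095]
wrist_force: [0.2, -0.0, -0.6]
width: 0.0941
```

>>> move_arm([
  [[1,0.2,-0.35,-0.1,0,0,0],[1,0.4,-0.7,-0.1,0,0,0],[1,0.45,-0.86,-0.1,0,0,0]],
])

```text
time: 1.32
tool_pos: [0.3252, -0.2259, 0.6244]
ee_rot: [-3.14, -0.001, 0.095]
wrist_force: [0.0, -1.5, 0.6]
width: 0.0942
```

>>> move_arm([
  [[1,0.2,-0.35,-0.1,0,0,0],[1,0.4,-0.7,-0.1,0,0,0],[1,0.45,-0.86,-0.1,0,0,0],[1,0.45,-0.86,-0.1,0,0,0],[1,0.45,-0.86,-0.1,0,0,0],[1,0.45,-0.86,-0.1,0,0,0]],
])

```text
time: 1.82
tool_pos: [0.3616, -0.1398, 0.6337]
ee_rot: [-3.141, 0.002, 0.09]
wrist_force: [0.4, 0.6, 0.8]
width: 0.0939
```

Run:
```python
from bench import robot
import cv2,numpy as np
o=robot.get_obs();print(o["time"],o["tool_pos"],o["ee_rot"],o["joint_positions"],abs(o["qvel"]).max(),o["wrist_force"])
for n in("wrist","side"):
    c=robot.camera_params(n);p,d=robot.snapshot(n)
    cv2.imwrite(f"pics/{n}1.png",p[:,:,::-1]);np.savez(f"{n}1.npz",p=p,d=d,**c)
```

```text
1.8167 [ 0.361553   -0.13982191  0.63374261] [-3.14121415e+00  1.58488065e-03  9.00159271e-02] [-5.15310543e-01 -1.98227936e-01  1.18331340e+00 -7.09442445e-04
  2.15802573e+00  9.65077533e-01] 0.02113329617313241 [0.44221252 0.59253564 0.83174779]
```

View pics/wrist1.png

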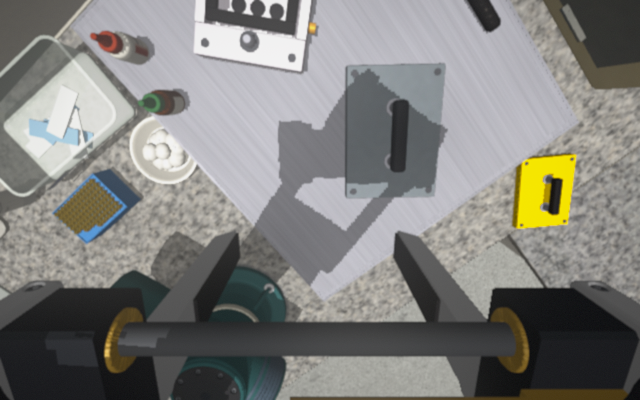

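The wrist picture shows the grey cover at (395,130) with its bar at (400,135). The chamber is cut off by the top edge at (250,30), one pin is at (249,40), and the bottles are at (120,42) and (163,102). I'll measure the cover here and shift forward for the chamber.

```bash
cat >> h.py <<'E'
def cover_meas(s,reg,z0=.248):
    P=pts(s);m=np.zeros(s["d"].shape,np.uint8);u0,v0,u1,v1=reg;m[v0:v1,u0:u1]=1;m=m>0
    out={}
    for nm,h in(("plate",.018),("bar",.050)):
        mm=(m&(abs(P[...,2]-(z0+h))<.006)).astype(np.uint8)
        mm=cv2.morphologyEx(mm,cv2.MORPH_OPEN,np.ones((3,3)))
        cs,_=cv2.findContours(mm,cv2.RETR_EXTERNAL,cv2.CHAIN_APPROX_NONE);c=max(cs,key=cv2.contourArea)
        X=ray(s,c[:,0,:],z0+h)[:,:2]*1000
        out[nm]=(cv2.minAreaRect(X.astype(np.float32)),np.median(P[mm>0][:,2]))
    return out
E
python3 - <<'E'
from h import *
s=load("wrist1")
print(cover_meas(s,(330,50,460,210)))
# grey plate corners by colour
g=cv2.cvtColor(s["p"],cv2.COLOR_RGB2HSV)
for q in [(355,100),(300,60),(420,190),(330,120),(340,150)]: print(q,g[q[1],q[0]],s["p"][q[1],q[0]])
# handle bar dark mask
m=(g[...,2]<45).astype(np.uint8);m[:, :380]=0;m[:,415:]=0;m[:90]=0;m[180:]=0
cs,_=cv2.findContours(m,0,1);c=max(cs,key=cv2.contourArea);print(cv2.minAreaRect(c),cv2.minAreaRect((ray(s,c[:,0],.298)[:,:2]*1000).astype(np.float32)))
# rim
P=pts(s);mm=(P[...,2]>.270)&(P[...,2]<.284);mm[:,:180]=0;mm[:,320:]=0;mm[90:]=0
print(np.round([P[65,250],P[40,249],P[45,205]],4))
E
```

```text
{'plate': (((420.6744079589844, -215.0213165283203), (139.6974334716797, 100.15988159179688), 6.378213882446289), np.float64(0.26628618260801024)), 'bar': (((420.83209228515625, -214.4112548828125), (69.23291778564453, 14.531731605529785), 6.242403507232666), np.float64(0.2978920013737169))}
(355, 100) [ 99  17 105] [ 98 103 105]
(300, 60) [  0   1 243] [243 242 242]
(420, 190) [105  22 161] [147 154 161]
(330, 120) [126  10 127] [123 122 127]
(340, 150) [120  10 125] [120 120 125]
((393.367919921875, 139.03773498535156), (3.170917510986328, 56.07745361328125), 2.4895529747009277) ((417.86834716796875, -208.83892822265625), (54.01604080200195, 3.0928030014038086), 6.410983562469482)
[[ 0.477  -0.0589  0.257 ]
 [ 0.4948 -0.0643  0.2917]
 [ 0.4888 -0.0197  0.2787]]
```

>>> move_arm([
  [[1,0.35,-0.1,0,0,0,0],[1,0.7,-0.2,0,0,0,0],[1,0.9,-0.3,0,0,0,0],[1,0.9,-0.3,0,0,0,0],[1,0.9,-0.3,0,0,0,0],[1,0.9,-0.3,0,0,0,0]],
])

```text
time: 2.42
tool_pos: [0.448, -0.1022, 0.6346]
ee_rot: [3.141, 0.001, 0.089]
wrist_force: [-0.1, 0.5, -0.4]
width: 0.0937
```

Run:
```python
from bench import robot
import cv2,numpy as np
o=robot.get_obs();print(o["time"],o["tool_pos"],o["ee_rot"],o["joint_positions"],abs(o["qvel"]).max(),o["wrist_force"])
for n in("wrist",):
    c=robot.camera_params(n);p,d=robot.snapshot(n)
    cv2.imwrite(f"pics/{n}2.png",p[:,:,::-1]);np.savez(f"{n}2.npz",p=p,d=d,**c)
```

```text
2.4167 [ 0.44798566 -0.10217604  0.63455934] [3.14138958e+00 8.52828753e-04 8.85716595e-02] [-3.47555893e-01 -4.24812529e-02  1.04354971e+00 -6.46721534e-04
  2.14121131e+00  1.13431966e+00] 0.023871067365198752 [-0.10362078  0.5103662  -0.41041231]
```

View pics/wrist2.png

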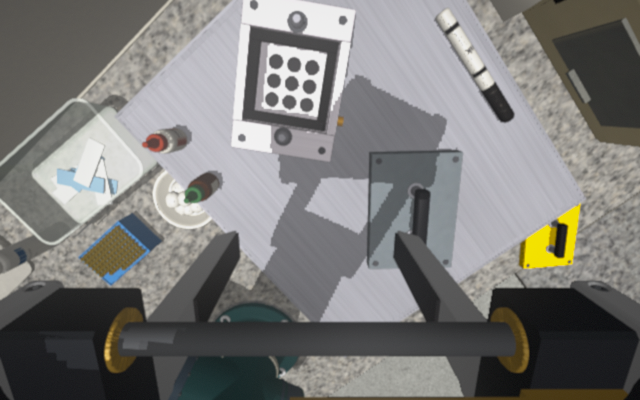

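Wrist2 shows the chamber whole: centre about (292,78), pins at (297,20) and (283,136). Wrist1 gave a plate of 139.7 x 100.2 mm and a bar of 69 x 14.5 mm, both as specified. Now I'll measure the chamber.

Run:
```python
from h import *
s=load("wrist2");P=pts(s)
def rect(mask,z):
    mask=cv2.morphologyEx(mask.astype(np.uint8),cv2.MORPH_OPEN,np.ones((3,3)))
    cs,_=cv2.findContours(mask,0,1);c=max(cs,key=cv2.contourArea)
    return cv2.minAreaRect((ray(s,c[:,0],z)[:,:2]*1000).astype(np.float32)),np.median(P[mask>0][:,2])
reg=np.zeros(s["d"].shape,bool);reg[0:170,220:365]=1
print("rim",rect(reg&(abs(P[...,2]-.278)<.008),.278))
print("seal",rect(reg&(abs(P[...,2]-.284)<.003),.284))
for n,(u,v) in dict(far=(297,20),near=(283,136)).items():
    r=np.zeros_like(reg);r[max(0,v-14):v+14,u-14:u+14]=1
    m=r&(P[...,2]>.288);q=np.argwhere(m)
    print(n,m.sum(),q.mean(0) if len(q) else None,P[m].mean(0),P[m][:,2].max(), ray(s,q.mean(0)[::-1],.291))
cv2.imwrite("pics/crop2.png",cv2.resize(s["p"][0:170,220:365,::-1],None,fx=3.5,fy=3.5,interpolation=cv2.INTER_CUBIC))
# cover again in this view
print(cover_meas(s,(360,140,395,275)))
```

```text
rim (((549.623779296875, -65.38278198242188), (105.90609741210938, 145.3842010498047), 86.17462921142578), np.float64(0.2786690019151586))
seal (((549.6705932617188, -65.42803955078125), (83.80474853515625, 83.79523468017578), 86.18312072753906), np.float64(0.28419570204105027))
far 107 [ 19.23364486 296.62616822] [ 0.60023069 -0.07001118  0.30245956] 0.6146820602296805 [[ 0.60292468 -0.06924953  0.291     ]]
near 80 [137.2375 281.6625] [ 0.49813571 -0.06397379  0.31080515] 0.6146820602296805 [[ 0.49632188 -0.06194224  0.291     ]]Traceback (most recent call last):
  File "<stdin>", line 16, in <module>
  File "h.py", line 23, in cover_meas
    cs,_=cv2.findContours(mm,cv2.RETR_EXTERNAL,cv2.CHAIN_APPROX_NONE);c=max(cs,key=cv2.contourArea)
                                                                        ~~~^^^^^^^^^^^^^^^^^^^^^^^^
ValueError: max() iterable argument is empty
```

View pics/crop2.png

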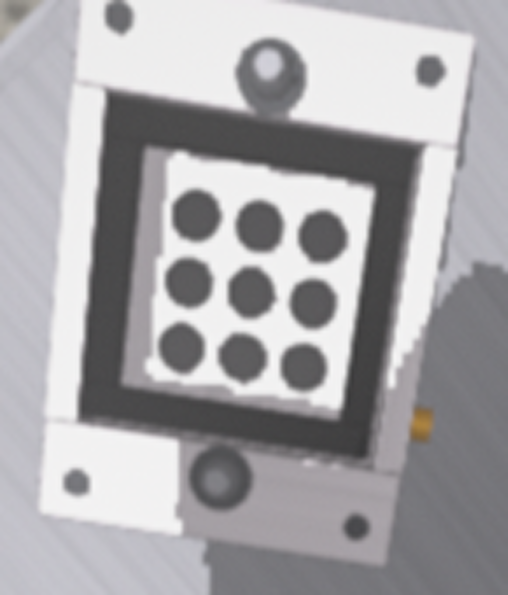

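Rim is 105.9 x 145.4 mm, centre (0.5496, -0.0654), long axis at -3.8°. The pin midpoint agrees: (0.5496, -0.0656). Next I move above the handle.

Run:
```python
from h import *
from bench import robot
o=robot.get_obs();print(delta(o,[.4207,-.2148,.6],.110))
```

```text
(array([-0.367,  1.099,  0.351]), array([ 0.0004, -0.0001, -0.0138]))
```

>>> move_arm([
  [[1,-0.1,0.35,0.1,0,0,-0.0138],[1,-0.2,0.7,0.2,0,0,-0.0138],[1,-0.367,1,0.3,0,0,-0.0138],[1,-0.367,1,0.35,0,0,-0.0138]],
])

```text
time: 2.8
tool_pos: [0.4183, -0.2087, 0.5983]
ee_rot: [3.14, 0.003, 0.103]
wrist_force: [-0.2, 0.4, -0.2]
width: 0.0934
```

>>> move_arm([
  [[1,0,0.1,0,0,0,0],[1,0,0.1,0,0,0,0],[1,0,0.1,0,0,0,0],[1,0,0.1,0,0,0,0]],
])

```text
time: 3.13
tool_pos: [0.4218, -0.2133, 0.6008]
ee_rot: [3.141, -0.002, 0.113]
wrist_force: [0.0, 0.7, -0.2]
width: 0.0938
```

```bash
cat >> h.py <<'E'
def shot(n,tag):
    from bench import robot
    o=robot.get_obs();print("t",o["time"],np.round(o["tool_pos"],4),np.round(o["ee_rot"],4),"v",abs(o["qvel"]).max().round(3),"F",np.round(o["wrist_force"],1),np.round(o["wrist_torque"],2),"w",round(o["width"],4))
    c=robot.camera_params(n);p,d=robot.snapshot(n);f=f"{n}{tag}"
    cv2.imwrite(f"pics/{f}.png",p[:,:,::-1]);np.savez(f"{f}.npz",p=p,d=d,**c);return o,dict(p=p,d=d,**c)
E
python3 - <<'E'
from h import *
o,s=shot("wrist","3")
try: print(cover_meas(s,(200,0,480,330)))
except Exception as e: print(e)
print(delta(o,[.4207,-.2148,.471],.110))
E
```

```text
t 3.1333 [ 0.4218 -0.2133  0.6008] [ 3.1405e+00 -1.6000e-03  1.1290e-01] v 0.013 F [ 0.   0.7 -0.2] [ 0.06 -0.01 -0.01] w 0.0938
{'plate': (((420.9718322753906, -215.44454956054688), (139.5720977783203, 99.72753143310547), 6.395712852478027), np.float64(0.26621405009115107)), 'bar': (((421.8866882324219, -215.34300231933594), (68.95429229736328, 13.819537162780762), 6.276556491851807), np.float64(0.2979902760122107))}
(array([-0.014,  0.012,  1.298]), array([ 0.0007, -0.001 ,  0.0018]))
```

View pics/wrist3.png

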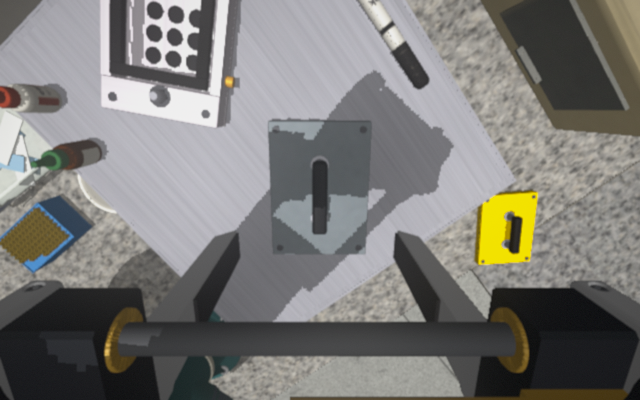

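The bar at (320,195) lies centred between the fingers, and the cover again measures (0.421, -0.2153). I'll descend now.

>>> move_arm([
  [[1,-0.01,0.02,0.3,0,0,0.001],[1,-0.01,0.02,0.6,0,0,0.001],[1,-0.01,0.02,0.9,0,0,0.001],[1,-0.01,0.02,0.9,0,0,0.001]],
])

```text
time: 3.52
tool_pos: [0.4211, -0.215, 0.5017]
ee_rot: [-3.132, 0.011, 0.112]
wrist_force: [0.3, -1.0, -1.4]
width: 0.0943
```

>>> move_arm([
  [[1,0,0,0.2,0,0,0],[1,0,0,0.4,0,0,0],[1,0,0,0.4,0,0,0]],
])

```text
time: 3.77
tool_pos: [0.4214, -0.2155, 0.4679]
ee_rot: [-3.139, 0.003, 0.112]
wrist_force: [-0.3, -0.0, -1.2]
width: 0.0942
```

Run:
```python
from h import *
o,s=shot("wrist","4")
o,s=shot("side","4")
```

```text
t 3.7667 [ 0.4214 -0.2155  0.4679] [-3.1388  0.0032  0.1117] v 0.069 F [-0.3 -0.  -1.2] [ 0.08  0.05 -0.02] w 0.0942
t 3.8167 [ 0.4214 -0.2156  0.4699] [-3.1407e+00  1.0000e-03  1.1150e-01] v 0.062 F [-0.7 -0.6  0.5] [0.01 0.02 0.02] w 0.094
```

View pics/wrist4.png

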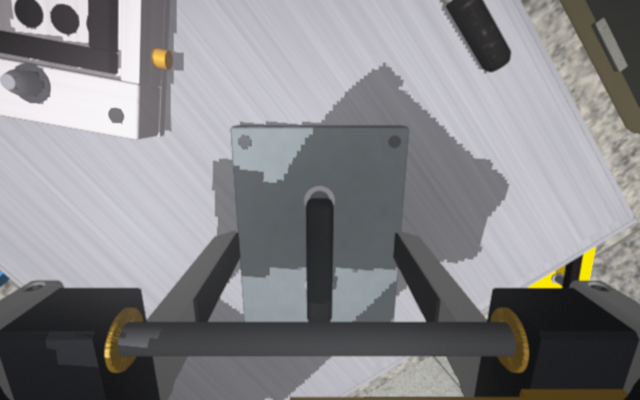

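The bar at (318,260) is midway between the fingers. I'll close the gripper.

>>> move_arm([
  [[0,0,0,0,0,0,0],[0,0,0,0,0,0,0],[0,0,0,0,0,0,0],[0,0,0,0,0,0,0],[0,0,0,0,0,0,0],[0,0,0,0,0,0,0],[0,0,0,0,0,0,0],[0,0,0,0,0,0,0]],
])

```text
time: 4.53
tool_pos: [0.4211, -0.2162, 0.4697]
ee_rot: [-3.142, 0.0, 0.11]
wrist_force: [0.1, 0.2, -0.3]
width: 0.044
```

>>> move_arm([
  [[0,0,0,0,0,0,0],[0,0,0,0,0,0,0],[0,0,0,0,0,0,0],[0,0,0,0,0,0,0]],
])

```text
time: 4.87
tool_pos: [0.4211, -0.2161, 0.4696]
ee_rot: [3.142, 0.0, 0.11]
wrist_force: [-0.3, 0.2, 0.4]
width: 0.0173
```

Run:
```python
from h import *
o,s=shot("wrist","5")
```

```text
t 4.8667 [ 0.4211 -0.2161  0.4696] [3.1416e+00 1.0000e-04 1.1030e-01] v 0.002 F [-0.3  0.2  0.4] [ 0.04  0.02 -0.02] w 0.0173
```

View pics/wrist5.png

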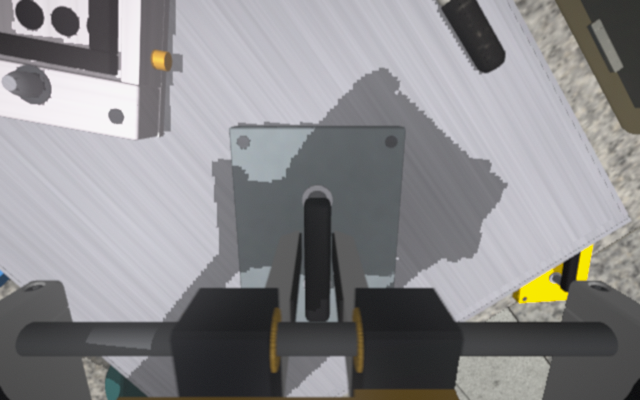

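Opening is 17 mm and still closing. I'll let it finish, then lift.

>>> move_arm([
  [[0,0,0,0,0,0,0],[0,0,0,0,0,0,0],[0,0,0,0,0,0,0],[0,0,0,0,0,0,0]],
])

```text
time: 5.25
tool_pos: [0.4211, -0.2162, 0.4697]
ee_rot: [3.141, -0.0, 0.11]
wrist_force: [0.2, -0.8, -0.1]
width: 0.0134
```

>>> move_arm([
  [[0,0,0,-0.1,0,0,0],[0,0,0,-0.3,0,0,0],[0,0,0,-0.5,0,0,0],[0,0,0,-0.7,0,0,0],[0,0,0,-0.8,0,0,0],[0,0,0,-0.8,0,0,0],[0,0,0,-0.8,0,0,0]],
])

```text
time: 5.83
tool_pos: [0.4212, -0.2162, 0.5496]
ee_rot: [3.142, -0.0, 0.11]
wrist_force: [-0.6, -0.4, -3.8]
width: 0.0139
```

Run:
```python
from h import *
o,s=shot("wrist","6")
print(delta(o,[.5496,-.0654,.56],-.067))
```

```text
t 5.8333 [ 0.4212 -0.2162  0.5496] [ 3.1415e+00 -1.0000e-04  1.1040e-01] v 0.046 F [-0.6 -0.4 -3.8] [ 0.04 -0.01 -0.  ] w 0.0139
(array([ 1.442, -1.357, -0.104]), array([ 1.000e-04, -1.000e-04,  1.129e-01]))
```

View pics/wrist6.png

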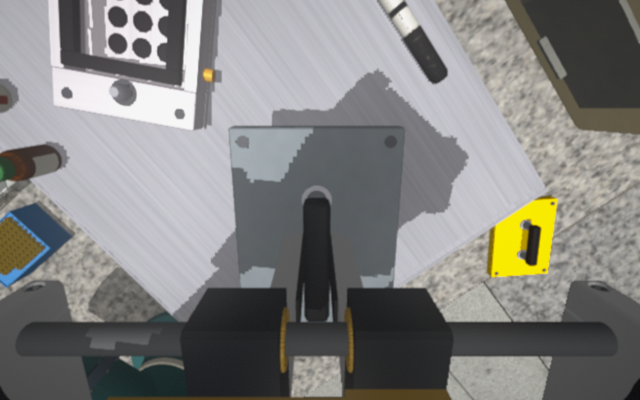

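The cover is lifted: wrist force is -3.8 N, opening 13.9 mm, and it looks level, with far corners at (231,127) and (405,127). I'll measure how it sits in the hand.

```bash
cat >> h.py <<'E'
def held(s,o,rows=(138,225),cols=(245,390)):
    "cover pose in hand (tool frame, mm): edges of plate top by brightness-independent depth mask"
    R=toolR(o);P=(pts(s)-o["tool_pos"])@R  # tool frame
    zt=np.median(P[150:180,260:290,2]);
    m=abs(P[...,2]-zt)<.006
    K=s["mtx"];Rc=s["R"]@R;tc=s["t"]+s["R"]@o["tool_pos"]
    T=dict(mtx=K,R=Rc,t=tc)
    L=[];Rr=[];F=[]
    for v in range(*rows):
        x=np.flatnonzero(m[v,200:440])+200
        L.append((x.min()-.5,v));Rr.append((x.max()+.5,v))
    for u in range(*cols):
        y=np.flatnonzero(m[90:180,u])+90;F.append((u,y.min()-.5))
    X=[ray(T,a,zt)[:,:2]*1000 for a in(L,Rr,F)]
    fl=[cv2.fitLine(a.astype(np.float32),cv2.DIST_HUBER,0,.01,.01).ravel() for a in X]
    res=[]
    ang=[np.degrees(np.arctan2(f[1],f[0])) for f in fl]
    l=X[0].mean(0),X[1].mean(0)
    yl=[f[3]-f[2]*f[1]/f[0] for f in fl[:2]] # y at x=0
    xf=fl[2][2]-fl[2][3]*fl[2][0]/fl[2][1]   # x at y=0
    print("zt",zt*1000,"angles",np.round(ang,2),"y at x0 L,R",np.round(yl,2),"ctr y",np.mean(yl).round(2),"width",round(yl[1]-yl[0],2),"far x",round(xf,2),"-> ctr x",round(xf-70,2))
    # tilt
    q=P[140:200,250:295].reshape(-1,3);A=np.c_[q[:,:2],np.ones(len(q))];c=np.linalg.lstsq(A,q[:,2],rcond=None)[0];print("tilt",c[:2].round(4))
E
python3 - <<'E'
from h import *
from bench import robot
for tag,po,e in(("6",[.4212,-.2162,.5496],[3.1415,-.0001,.1104]),("5",[.4211,-.2161,.4696],[3.1416,.0001,.1103])):
    held(load("wrist"+tag),dict(tool_pos=np.array(po),ee_rot=np.array(e)))
# control: ungrasped view3 cover in same frame
E
```

```text
zt 203.40316149097416 angles [-6.000e-02 -6.000e-02  8.998e+01] y at x0 L,R [-50.79  48.53] ctr y -1.13 width 99.32 far x 70.37 -> ctr x 0.37
tilt [-0.256  -0.3412]
zt 203.2864776028377 angles [-6.000e-02 -5.000e-02  8.998e+01] y at x0 L,R [-50.31  48.98] ctr y -0.67 width 99.3 far x 70.39 -> ctr x 0.39
tilt [-0.1806 -0.2476]
```

>>> move_arm([
  [[0,0.1,-0.1,-0.1,0,0,0.02],[0,0.3,-0.25,-0.15,0,0,0.04],[0,0.5,-0.45,-0.15,0,0,0.07],[0,0.7,-0.6,-0.15,0,0,0.1],[0,0.8,-0.7,-0.15,0,0,0.113],[0,0.8,-0.7,-0.15,0,0,0.113]],
])

```text
time: 6.38
tool_pos: [0.4947, -0.136, 0.5619]
ee_rot: [-3.139, 0.004, -0.064]
wrist_force: [-0.2, 0.7, -4.2]
width: 0.0141
```

Run:
```python
from h import *
o,s=shot("wrist","7")
held(s,o)
print(delta(o,[.5492,-.0663,.56],-.067))
```

```text
t 6.3833 [ 0.4947 -0.136   0.5619] [-3.1389  0.0041 -0.0635] v 0.063 F [-0.2  0.7 -4.2] [-0.    0.01 -0.02] w 0.0141
zt 203.4434859381133 angles [-6.000e-02 -9.000e-02  8.998e+01] y at x0 L,R [-50.77  48.59] ctr y -1.09 width 99.36 far x 70.15 -> ctr x 0.15
tilt [-0.1034 -0.1395]
(array([ 0.5  , -0.73 ,  0.019]), array([-0.0017,  0.0026,  0.0022]))
```

View pics/wrist7.png

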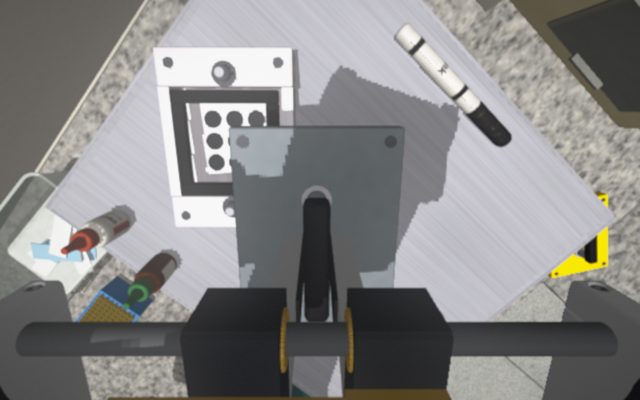

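The view shows the far pin at (222,72), and the chamber's left and far edges clear of the cover. I'll settle and measure the chamber and cover in the same picture.

>>> move_arm([
  [[0,0,0,0,0,0,0],[0,0,0,0,0,0,0],[0,0,0,0,0,0,0]],
])

```text
time: 6.68
tool_pos: [0.4924, -0.1384, 0.5645]
ee_rot: [3.141, 0.001, -0.068]
wrist_force: [0.2, -0.0, -3.2]
width: 0.0137
```

```bash
cat >> h.py <<'E'
def line_rim(s,P,rows,cols):
    m=abs(P[...,2]-.278)<.006
    L=[(np.flatnonzero(m[v,140:235]).min()+140-.5,v) for v in range(*rows)]
    F=[(u,np.flatnonzero(m[30:120,u]).min()+30-.5) for u in range(*cols)]
    out=[]
    for a in(L,F):
        X=ray(s,a,.278)[:,:2]*1000;out.append(cv2.fitLine(X.astype(np.float32),cv2.DIST_HUBER,0,.01,.01).ravel())
    return out
E
python3 - <<'E'
from h import *
o,s=shot("wrist","8")
held(s,o)
P=pts(s)
l,f=line_rim(s,P,(60,215),(165,285))
print(l,f,np.degrees(np.arctan2(l[1],l[0])),np.degrees(np.arctan2(f[1],f[0])))
# corner, then centre
A=np.array([l[:2],-f[:2]]).T;c=l[2:]+l[:2]*np.linalg.solve(A,f[2:]-l[2:])[0]
y=l[:2]*np.sign(l[0]);n=np.array([y[1],-y[0]])
print("corner",c,"centre",c-y*73+n*53)
m=np.zeros(s["d"].shape,bool);m[52:92,202:242]=1;m&=P[...,2]>.286
q=np.argwhere(m&(P[...,2]>.288)&(P[...,2]<.30));print("pin z",np.sort(P[m][:,2])[-5:],"pin",ray(s,q.mean(0)[::-1],.2905)[0]*1000,len(q), "centre from pin",ray(s,q.mean(0)[::-1],.2905)[0][:2]*1000-y*54)
E
```

```text
t 6.6833 [ 0.4924 -0.1384  0.5645] [ 3.1414e+00  5.0000e-04 -6.8400e-02] v 0.007 F [ 0.2 -0.  -3.2] [0.04 0.08 0.01] w 0.0137
zt 203.41906867252308 angles [-4.000e-02 -1.000e-02  8.998e+01] y at x0 L,R [-50.77  48.55] ctr y -1.11 width 99.33 far x 70.14 -> ctr x 0.14
tilt [-0.2161 -0.2926]
[ 9.97715414e-01 -6.75569102e-02  5.56638123e+02 -1.28167095e+01] [ 6.8086557e-02  9.9767941e-01  6.2166669e+02 -8.0031906e+01] -3.8736763 86.0959
corner [625.9336   -17.508816] centre [549.51984 -65.45608]
pin z [0.29306706 0.54460317 0.54460317 0.54460317 0.54460317] pin [603.41402825 -69.67452423 290.5       ] 150 centre from pin [549.53739556 -66.02645103]
```

Chamber centre is (549.5, -65.7) mm at yaw -0.0676, with the cover at tool offset (+0.2, -1.1) mm. That puts the TCP target at (0.5492, -0.0667).

Run:
```python
from h import *
from bench import robot
o=robot.get_obs();print(delta(o,[.5492,-.0667,.545],-.0676))
```

```text
(array([ 0.518, -0.754,  0.197]), array([ 0.0002,  0.    , -0.0006]))
```

>>> move_arm([
  [[0,0.1,-0.15,0,0,0,0],[0,0.25,-0.35,0,0,0,0],[0,0.4,-0.55,0,0,0,0],[0,0.518,-0.754,0,0,0,0],[0,0.518,-0.754,0.1,0,0,0],[0,0.518,-0.754,0.2,0,0,0],[0,0.518,-0.754,0.2,0,0,0],[0,0.518,-0.754,0.2,0,0,0]],
])

```text
time: 7.4
tool_pos: [0.5495, -0.0665, 0.5441]
ee_rot: [-3.142, 0.002, -0.068]
wrist_force: [-1.0, 0.3, -3.3]
width: 0.014
```

Run:
```python
from h import *
o,s=shot("side","9")
o,s=shot("wrist","9")
held(s,o)
print(delta(o,[.5492,-.0667,.52],-.0676))
a=load("side9")["p"][110:250,180:400,::-1];cv2.imwrite("pics/side9c.png",cv2.resize(a,None,fx=3.5,fy=3.5,interpolation=cv2.INTER_CUBIC))
```

```text
t 7.4 [ 0.5495 -0.0665  0.5441] [-3.1415e+00  1.5000e-03 -6.7900e-02] v 0.027 F [-1.   0.3 -3.3] [ 0.04 -0.    0.02] w 0.014
t 7.45 [ 0.5494 -0.0665  0.545 ] [ 3.1414e+00 -1.0000e-04 -6.8100e-02] v 0.018 F [-0.4 -0.3 -3.1] [ 0.02 -0.   -0.05] w 0.0136
zt 203.4004656148942 angles [-5.000e-02  0.000e+00  8.998e+01] y at x0 L,R [-50.8   48.48] ctr y -1.16 width 99.28 far x 70.13 -> ctr x 0.13
tilt [-0.2887 -0.3896]
(array([-0.002,  0.002,  0.25 ]), array([ 0.0001, -0.0001, -0.0003]))
```

View pics/side9c.png

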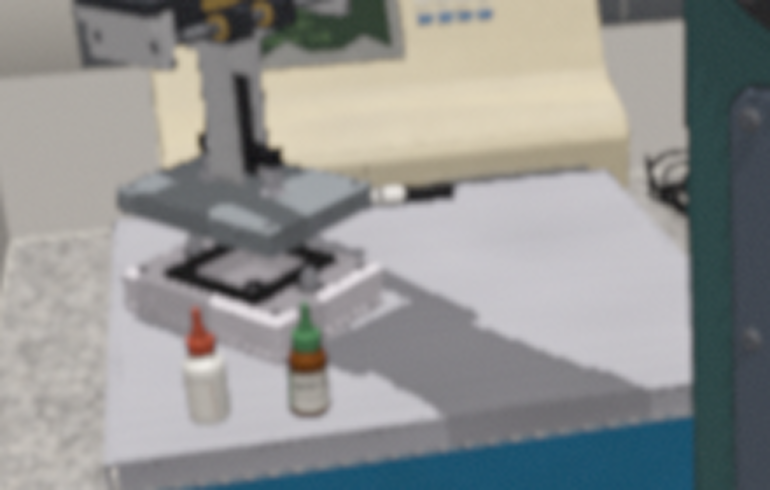

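View pics/wrist9.png

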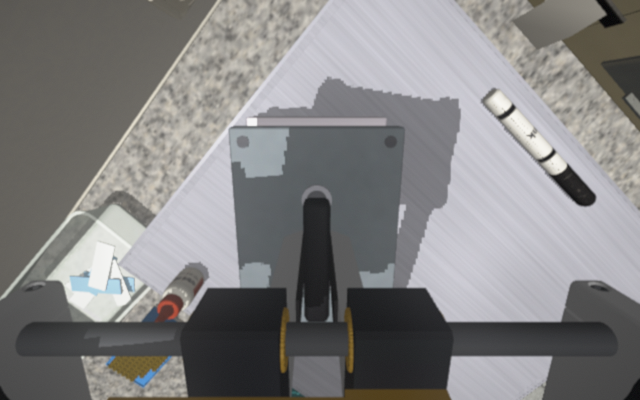

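The cover hovers level above the chamber (side crop, pins under it at (195,245) and (310,275)). In wrist9 the far rim strip (247–386) is centred on the plate edge (231–405). I'll lower it slowly.

>>> move_arm([
  [[0,0,0,0.1,0,0,0],[0,0,0,0.2,0,0,0],[0,0,0,0.25,0,0,0],[0,0,0,0.3,0,0,0],[0,0,0,0.33,0,0,0],[0,0,0,0.36,0,0,0],[0,0,0,0.36,0,0,0]],
])

```text
time: 8.08
tool_pos: [0.5497, -0.066, 0.5079]
ee_rot: [-3.142, 0.001, -0.067]
wrist_force: [0.0, -0.1, -3.0]
width: 0.0139
```

>>> move_arm([
  [[0,0,0,0.02,0,0,0],[0,0,0,0.04,0,0,0],[0,0,0,0.04,0,0,0],[0,0,0,0.04,0,0,0],[0,0,0,0.04,0,0,0]],
])

```text
time: 8.5
tool_pos: [0.5496, -0.066, 0.5057]
ee_rot: [3.141, -0.002, -0.067]
wrist_force: [0.1, -0.1, 0.4]
width: 0.0137
```

Run:
```python
from h import *
o,s=shot("side","10")
o,s=shot("wrist","10")
held(s,o)
print(delta(o,[.5492,-.0667,.4994],-.0676))
a=load("side10")["p"][110:250,180:400,::-1];cv2.imwrite("pics/side10c.png",cv2.resize(a,None,fx=3.5,fy=3.5,interpolation=cv2.INTER_CUBIC))
```

```text
t 8.5 [ 0.5496 -0.066   0.5057] [ 3.1412e+00 -2.0000e-03 -6.7100e-02] v 0.003 F [ 0.1 -0.1  0.4] [ 0.06  0.03 -0.04] w 0.0137
t 8.55 [ 0.5496 -0.066   0.5057] [ 3.1412e+00 -2.1000e-03 -6.7200e-02] v 0.001 F [ 0.8 -0.1  1. ] [ 0.05  0.03 -0.03] w 0.0139
zt 203.5578155256811 angles [-3.000e-02 -7.000e-02  8.998e+01] y at x0 L,R [-50.85  48.54] ctr y -1.15 width 99.39 far x 70.15 -> ctr x 0.15
tilt [-0.1793 -0.2436]
(array([-0.003,  0.007,  0.063]), array([ 0.0002, -0.0013,  0.0003]))
```

View pics/side10c.png

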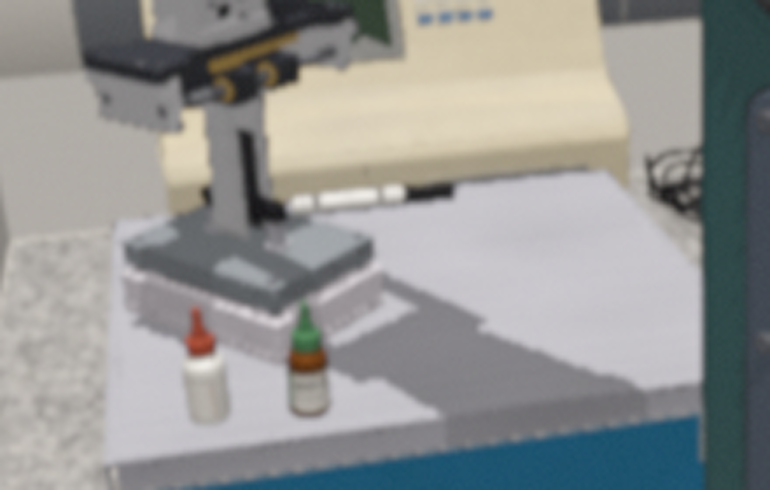

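The cover has dropped on: TCP z 0.5057 puts its underside 36 mm above the chamber origin, on the seal. Next I press.

>>> move_arm([
  [[0,0,0,0.02,0,0,0],[0,0,0,0.04,0,0,0],[0,0,0,0.06,0,0,0],[0,0,0,0.07,0,0,0],[0,0,0,0.07,0,0,0],[0,0,0,0.07,0,0,0]],
])

```text
time: 9.1
tool_pos: [0.5493, -0.0659, 0.4998]
ee_rot: [3.141, -0.004, -0.067]
wrist_force: [-0.1, 0.3, 7.4]
width: 0.0138
```

Run:
```python
from h import *
o,s=shot("wrist","11")
held(s,o)
P=pts(s);print("plate top z",np.median(P[150:180,260:290,2]),"flush would be .296")
```

```text
t 9.1 [ 0.5493 -0.0659  0.4998] [ 3.141  -0.0038 -0.0672] v 0.003 F [-0.1  0.3  7.4] [ 0.07  0.17 -0.04] w 0.0138
zt 203.52716977980663 angles [-0.   -0.14 89.97] y at x0 L,R [-50.86  48.58] ctr y -1.14 width 99.44 far x 70.08 -> ctr x 0.08
tilt [-0.2869 -0.3877]
plate top z 0.29644376071349454 flush would be .296
```

Nearly flush: force 7.4 N, plate top at 0.2964 against 0.296. I'll add a little more push for margin.

>>> move_arm([
  [[0,0,0,0.01,0,0,0],[0,0,0,0.02,0,0,0],[0,0,0,0.03,0,0,0],[0,0,0,0.03,0,0,0],[0,0,0,0.03,0,0,0],[0,0,0,0.03,0,0,0]],
])

```text
time: 9.65
tool_pos: [0.5487, -0.0657, 0.4996]
ee_rot: [3.14, -0.008, -0.067]
wrist_force: [-2.1, 1.6, 14.5]
width: 0.0136
```

Run:
```python
from h import *
o,s=shot("side","12")
o,s=shot("wrist","12")
held(s,o)
P=pts(s);print("plate top z",np.median(P[150:180,260:290,2]))
q=P[140:200,245:295].reshape(-1,3);q=q[abs(q[:,2]-np.median(q[:,2]))<.004];print("tilt",np.linalg.lstsq(np.c_[q[:,:2],np.ones(len(q))],q[:,2],rcond=None)[0][:2])
# plate centre world
a=load("side12")["p"][110:250,180:400,::-1];cv2.imwrite("pics/side12c.png",cv2.resize(a,None,fx=3.5,fy=3.5,interpolation=cv2.INTER_CUBIC))
```

```text
t 9.65 [ 0.5487 -0.0657  0.4996] [ 3.1404 -0.0076 -0.0671] v 0.001 F [-2.1  1.6 14.5] [ 0.13  0.52 -0.03] w 0.0136
t 9.7 [ 0.5487 -0.0657  0.4996] [ 3.1404 -0.0075 -0.0672] v 0.002 F [-2.4 -0.3 14.6] [ 0.14  0.49 -0.  ] w 0.0138
zt 203.70341703359207 angles [ 8.000e-02 -1.800e-01  8.998e+01] y at x0 L,R [-50.92  48.58] ctr y -1.17 width 99.51 far x 69.58 -> ctr x -0.42
tilt [-0.1589 -0.2205]
plate top z 0.29629592502153546
tilt [ 0.00534673 -0.00100393]
```

View pics/side12c.png

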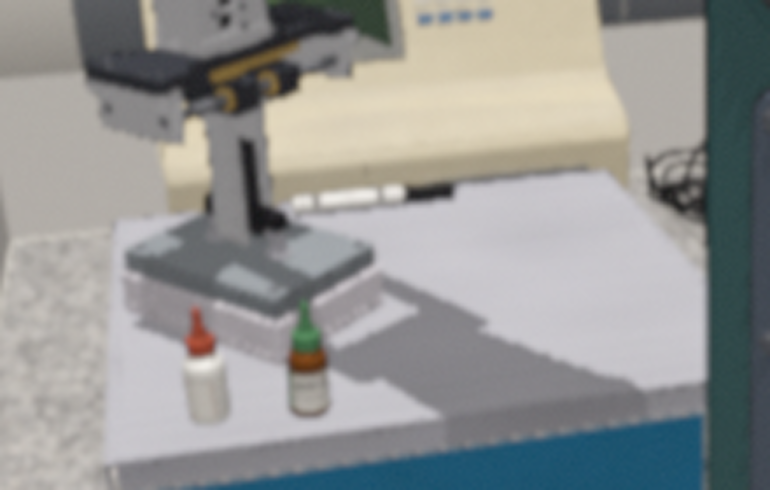

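View pics/wrist12.png

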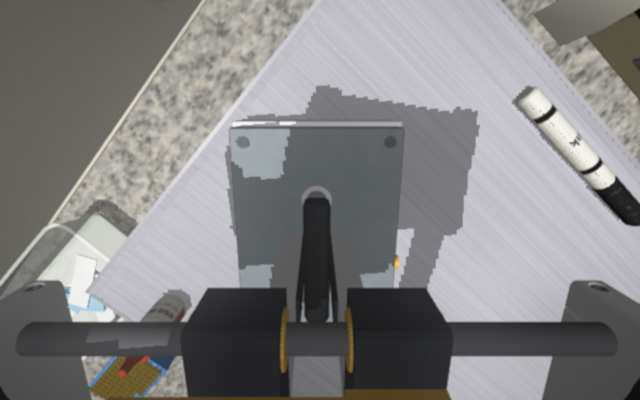

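The cover sits flush. The push rose from 7.4 to 14.5 N with only 0.2 mm more travel, so it is against the hard stop. The plate top is at 0.2963, tilt is about 0.005 rad, and the bottles are still standing. Handing in.

Run:
```python
from bench import robot
print(robot.close_job())
```

```text
the job is handed in; nothing more can be done
None
```

I took the grey cover by its bar handle, lifted it clear, lowered it onto the chamber's two pins, and pressed it flush. I handed it in at about 9.7 s with the hand still gripping and pressing down.

**Height:** The cover first rested on the seal 36 mm above the chamber's origin. At the end the plate top was at z = 0.2963 m, against 0.296 m for flush.

**Push:** The force rose from 7.4 N to 14.5 N with only 0.2 mm more travel, so the cover is down against the rim.

**Alignment:** The pre-drop measurements put the cover within about 1 mm of the chamber's centre. The yaw difference is about 0.001 rad and the tilt about 0.005 rad.

**Bottles:** Both dropper bottles looked upright and in place in the last side view.

**Disagreements:**
- One of my tilt fits gave absurd values (-0.1 to -0.4) because of bad depth pixels. I left it out and used an outlier-filtered fit instead.
- The wrist camera showed the cover about 1 mm to one side in the hand. I treated that as calibration error and cancelled it by measuring the cover and chamber in the same picture.
- I did not measure the seal's travel directly. I inferred it from the height and the force.

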